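# Part a press-fit housing with a wedge

## Robot

A 7-joint arm with a two-finger parallel gripper is mounted at the origin on the work surface; the furniture and walls round the work are solid. World frame = base frame: x ahead of the robot, y to its left, z up, the work surface at z = 0. Lengths are in mm, angles in rad, forces in N, time in s.
With the tool pointing down it reaches from about 400 to 875 mm from the base axis. Payload 4.4 kg.
Tool frame: the origin (TCP) lies on the centre line of the jaws, within the pads' length; the fingertips stand 19 mm ahead of it and the grasp point (between the pads) is the TCP; z points along the fingers, y is the line along which they close (so a half turn about z gives the same grasp; the last joint's range is limited). The gripper opens to 85 mm and grips with 20 to 120 N. Pads are 22 mm wide; open, the fingers measure 114 mm over their backs; the gripper's body (76 mm by 85 mm) begins 54 mm behind the grasp point. The pads swing forward as they close: fully open they stand 13 mm farther back than shut.
Start: joints at [1.247, 0.628, 0.038, 1.517, -0.027, 0.996, -0.02], TCP at [165.747, -628.526, 250.313] pointing down, gripper open.
Joint ranges: [-3.06, 3.06], [-0.37, 2.12], [-1.25, 1.32], [0.18, 2.47], [-1.1, 4.24], [0.23, 1.98], [-2.94, 2.94]. Speed limits (rad/s): [2.57, 2.57, 3.14, 3.14, 3.14, 3.14, 3.14].

## Interface

Orientations are given as [roll, pitch, yaw] about the fixed x, y, z axes, in that order (R = Rz(yaw) Ry(pitch) Rx(roll)).
In Python, from cell import ctrl, viewer, silhouettes gives the robot as it stands.
- The arm moves only by the shell command python3 -m creep 'ROWS'. ROWS is JSON, a list of rows, each an object with "jaw": the gripper command: -1 is shut, 1 is fully open, values between are in proportion; "xyz": the shift along the tool's x, y, z in mm, a list of three; "angular": the turn, a rotation vector about the tool's x, y, z in rad, a list of three. In form: [{"jaw": jaw, "xyz": [tx, ty, tz], "angular": [rx, ry, rz]}, ...]. A call has 1 to 12 rows; each row is the pose to reach, as a shift and turn from the pose commanded when the call began, along the tool's axes at that moment; what a row does not reach only later rows make up. A row lasts 1/8 s, in which the tool goes at most 62.5 mm and 10.7 degrees, less where a joint would pass 70% of its speed; a pose out of reach is approached as far as the arm can. A call with a gripper value outside its range is refused whole. The fingers move at their own pace and stop on an object; the grip force is fixed at half the most. Time passes only in rows, so rows that repeat a pose let the fingers close. It gives the time, the measured TCP pose, the force, the opening and the grip force at its end, in the units of the state.
- ctrl.read_state(): the state, without advancing time (a new reading comes with each control period).
- viewer.get_image(name): name is "scene" or "top"; returns (picture, depth): 384x512x3 uint8, red, green, blue; 384x512 float32, mm along the optical axis (not along the pixel's ray), 0 where there is no reading.
- viewer.camera_model(name): a dict with "fx", "fy", "cx", "cy" (pixels), "T" (4x4, takes a point from camera to world coordinates). Camera axes: x right, y down, z forward; pixel columns grow to the right and rows downward; lengths in mm; the calibration is good to about 2 mm. A picture is of the moment at which its call begins. camera_model takes no time and is no camera call.
- ctrl.finish_job(): hands the job in; it is judged then, once.
Trained networks look in the newest picture that a camera, given by its name, has taken for a name from the list of things; names that differ only in an ending like _2 or _b are one class to them, and where a whole thing is asked for, a point or a joint stands for the part that bears it (a point fixed in the world has none). Each returns a list of dicts, best first, with "score" (0 to 1); they miss things now and then, are a little off and sometimes report something else, mostly with a low value. They report only what shows in the picture. A call takes as long as a camera call. They do not tell look-alikes from the thing itself.
- silhouettes(camera, target): "pixels" (384x512 bool, what is visible of it) and "xy" ([column, row] in pixels, amid what is visible of it).
The state is a dict: "clock": time; "qpos": joint angles; "qd": joint speeds; "tau": joint torques, N m; "eef_pos": TCP position; "tool_rot": TCP orientation; "force": force on the tool from outside, world axes, zero at the start; "torque": the same for the moment, N m; "width": finger opening in mm; "gripper_force": force on a finger pad.
Only numpy, scipy, OpenCV 4.12 (cv2) and the standard library are available. Lean on these libraries where they do the work, as an engineer would, in place of code of your own. Each camera call takes 0.05 s, during which the arm holds its last target. There are 200 camera calls.

## Task

Two halves of a moulded housing are pressed together on the holding plate, seam upward, with a pocket in the seam near each end. Take the orange wedge from its wooden stand and push it blade down into one pocket until its collar sits down on the housing, then pull it out and do the same at the other end, so that the seam stands open evenly along its length. Move the halves with the wedge only, and leave the wedge standing home in the second pocket.

Things in the scene. Friction and masses are not known exactly. Their poses are not given: they have to be found in the camera images.
- wedge: Orange wedge, blade down in a fixed 56 mm high wood stand (36 mm hole; lifts straight out). Origin: middle of the collar's underside; x across the blade, y along its edge, z up. Blade 26 mm wide (y), to 44 mm below the origin, thickness (x) 26 mm at the collar, 2 mm at the edge. Collar 50 x 40 x 8 mm; square handle 30 x 30 mm, 8 to 53 mm above the origin. 0.11 kg.
- front_half: Dark grey housing half on the robot's side, 38 mm thick (x), 176 long (y), 60 high, its top 72 mm above the table. Origin at the LEFT pocket: mid length, on the seam face, level with the top; y along the seam to the left end, x across it away from the robot, z up. Each end slides out by itself, up to 14 mm, against a stiff fit (about 7 N a half) and stays; driving the wedge takes 5 to 20 N.
- back_half: White housing half on the far side, mirror image; origin likewise at the LEFT pocket on its own seam face, axes likewise. The distance between the two origins is the seam's opening there (0 closed, about 11 mm with the wedge's collar down); midway between them is the pocket's middle. Origins and axes move with the halves.
- front_half_right (a point): Point on the dark grey half at the RIGHT pocket: mid length, on the seam face, level with the top; 100 mm along -y from the half's origin. Both pockets: 46 mm long along the seam, 50 mm deep, mouth 20 mm wide across the closed seam, narrowing to 10 mm at 8 mm depth, straight below.
- back_half_right (a point): The like point on the white half at the RIGHT pocket. Its distance from the dark grey half's point is the seam's opening there; midway between them is the right pocket's middle.
Things that resemble listed ones, but are neither listed nor needed, are in the scene too. There is more than one size of the wedge; the job needs the smallest.

How it is judged:
By the outcome, as a careful person would: the job done as asked, in the order asked, and still so for the second after the job is handed in, with the robot touching nothing.
It also fails if it takes over 45 s, if anything falls off the work surface, if the arm or the gripper's body presses on something with over 40 N, if the wrist force passes 120 N, or if a joint passes its speed limit or range.

## Working session

There is one attempt and no reset: what is moved stays moved. The work goes in short steps, Python scripts to look and compute and a shell command to move; the robot and the scene stay as the last step left them, time stands still between calls to the robot, and variables do not carry over. Pictures are saved under pics/ and viewed, at most 10 in all, crops included, and the job is handed in when it is done.

```bash
mkdir -p pics; ls
cat > h.py <<'E'
import numpy as np, cv2
from cell import ctrl, viewer, silhouettes
def pts(cam, depth, mask):
    m=viewer.camera_model(cam); v,u=np.nonzero(mask&(depth>0)); z=depth[v,u]
    P=np.c_[(u-m["cx"])/m["fx"]*z,(v-m["cy"])/m["fy"]*z,z,np.ones(len(z))]
    return (P@np.array(m["T"]).T)[:,:3]
E
python3 - <<'E'
from h import *
ims=[]
for c in ("scene","top"):
    im,d=viewer.get_image(c); ims.append(im)
    print(c,np.round(viewer.camera_model(c)["T"],2).tolist(),viewer.camera_model(c)["fx"])
    for n in ("wedge","front_half","back_half"):
        for r in silhouettes(c,n):
            p=pts(c,d,r["pixels"]); 
            if len(p)<5: continue
            hi=p[p[:,2]>np.percentile(p[:,2],98)-4]
            print(n,round(r["score"],2),np.round(r["xy"]),len(p),"z",np.round(np.percentile(p[:,2],[2,98])),"topmed",np.round(np.median(hi,0),1),"rect",[np.round(x,1) for x in cv2.minAreaRect(hi[:,:2].astype(np.float32))])
for n,i in zip(("s","t"),ims): cv2.imwrite(f"pics/{n}0.png",cv2.cvtColor(i,cv2.COLOR_RGB2BGR))
print(ctrl.read_state())
E
```

```text
pics
scene [[-0.73, -0.5, 0.47, 83.17], [-0.68, 0.52, -0.51, 500.06], [0.01, -0.69, -0.72, 760.44], [0.0, 0.0, 0.0, 1.0]] 411.560403549176
wedge 0.93 [187. 314.] 1570 z [ 11. 136.] topmed [396.3 326.8 134.1] rect [array([396.9, 326.3]), array([38.5, 37.5]), np.float64(23.5)]
wedge 0.89 [282. 223.] 1094 z [  6. 136.] topmed [401.   63.1 134. ] rect [array([402.3,  61.9]), array([36.5, 37.8]), np.float64(58.9)]
wedge 0.79 [217. 248.] 594 z [ 58. 111.] topmed [467.3 192.6 109.2] rect [array([468.3, 193.7]), array([28.1, 29.3]), np.float64(83.4)]
back_half 0.65 [288. 156.] 925 z [25. 75.] topmed [ 548.2 -148.1   72.7] rect [array([ 549.3, -154.6]), array([ 40. , 176.1]), np.float64(22.0)]
top [[0.02, -0.99, 0.16, 344.84], [-1.0, -0.03, -0.03, 80.94], [0.03, -0.16, -0.99, 945.29], [0.0, 0.0, 0.0, 1.0]] 358.5472450329617
wedge 0.84 [255. 228.] 659 z [  1. 136.] topmed [403.6  61.1 133.9] rect [array([404.5,  60.3]), array([38.3, 37.2]), np.float64(57.8)]
wedge 0.8 [146. 228.] 747 z [ 60. 136.] topmed [399.2 326.1 133.8] rect [array([399.7, 324.8]), array([37. , 38.9]), np.float64(26.0)]
we
[... 413 characters left out ...]
loat64(20.1)]
{'clock': 0.4, 'qpos': array([ 1.24720317,  0.62854211,  0.03849574,  1.51752491, -0.02701115,
        0.99632557, -0.02001146]), 'qd': array([-0.00057254, -0.00180571,  0.00105181, -0.00102523, -0.00066747,
       -0.00066785,  0.00016439]), 'tau': array([-1.48783452e-03, -5.62670374e+01,  1.22350093e+00, -1.93481112e+01,
        1.08223187e-02,  4.26816070e-03,  1.10629492e-05]), 'eef_pos': array([ 165.72359313, -628.44162271,  250.18112619]), 'tool_rot': array([-3.14131032e+00, -3.42001258e-05,  2.57751241e-01]), 'force': array([ 0.52985903,  0.18173083, -0.1398182 ]), 'torque': array([ 0.02695855, -0.06061454, -0.03228808]), 'gripper_force': 0.0, 'width': 85.32288347830662}
```

Run:
```python
import cv2
a=cv2.imread("pics/s0.png");b=cv2.imread("pics/t0.png")
cv2.imwrite("pics/b.png",cv2.resize(b,(768,576),interpolation=cv2.INTER_CUBIC))
cv2.imwrite("pics/a.png",cv2.resize(a,(768,576),interpolation=cv2.INTER_CUBIC))
```

```text
(no output)
```

View pics/b.png

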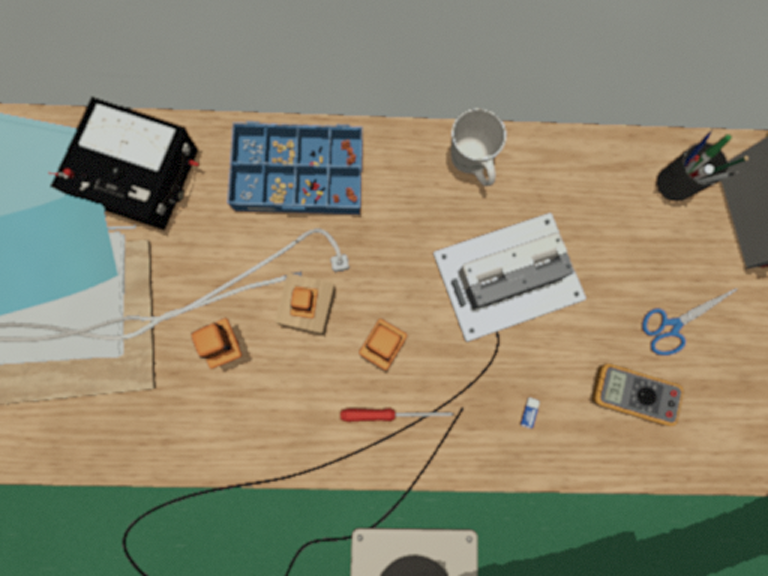

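View pics/a.png

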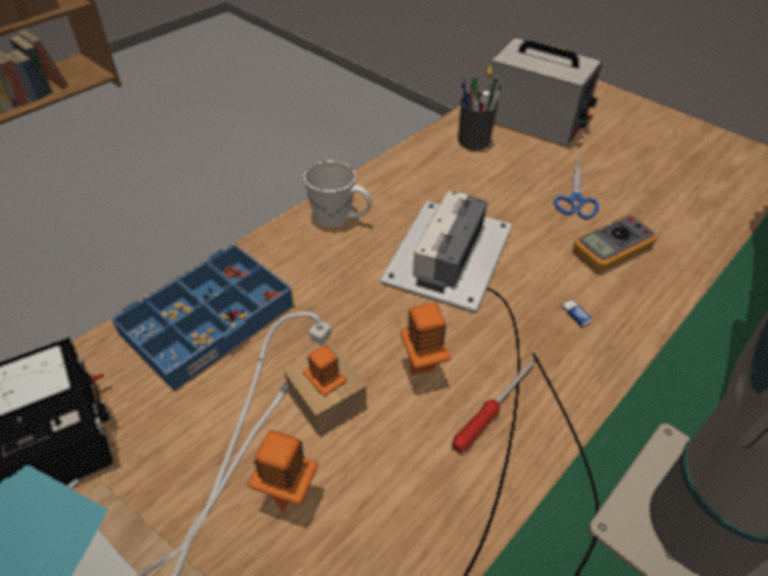

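The top view shows the small wedge in its wooden stand at (302,300), two larger look-alikes at (212,340) and (384,343), and the housing on its plate at (515,270) with pockets near (490,280) and (545,260). I'll now get the collar yaw, seam line and pockets.

Run:
```python
from h import *
D={}
for c in ("scene","top"):
    im,d=viewer.get_image(c)
    P=pts(c,d,np.ones(d.shape,bool)); C=im[(d>0)]
    def near(x,y,r): return np.hypot(P[:,0]-x,P[:,1]-y)<r
    w=near(469,193,45); hsv=cv2.cvtColor(C[None],cv2.COLOR_RGB2HSV)[0]
    org=(hsv[:,0]<13)&(hsv[:,1]>180)
    col=w&org&(P[:,2]>58)&(P[:,2]<70); print(c,"collar",col.sum(),[np.round(x,1) for x in cv2.minAreaRect(P[col][:,:2].astype(np.float32))])
    st=w&~org&(P[:,2]>48)&(P[:,2]<62); 
    st2=near(469,193,60)&~org&(P[:,2]>48)&(P[:,2]<62); print("stand",[np.round(x,1) for x in cv2.minAreaRect(P[st2][:,:2].astype(np.float32))], np.median(P[st2][:,2]))
    a=np.radians(20.3); X=np.array([np.cos(a),np.sin(a)]);Y=np.array([-X[1],X[0]])
    L=(P[:,:2]-[534,-164])@np.c_[X,Y]
    t=(abs(L[:,0])<60)&(abs(L[:,1])<110)&(P[:,2]>68)&(P[:,2]<80); T=L[t]; V=C[t].mean(1)
    print("housing top: x",np.percentile(T[:,0],[1,99]).round(1),"y",np.percentile(T[:,1],[1,99]).round(1), "rect",[np.round(x,1) for x in cv2.minAreaRect(P[t][:,:2].astype(np.float32))],"z",np.median(P[t][:,2]))
    # seam: brightness boundary per y slice
    for y in range(-80,81,20):
        s=abs(T[:,1]-y)<10; k=T[s,0]; v=V[s]
        print(y,"dark max",np.round(np.percentile(k[v<130],97) if (v<130).any() else np.nan,1),"white min",np.round(np.percentile(k[v>150],3) if (v>150).any() else np.nan,1),end=" | ")
    h=(abs(L[:,0])<8)&(abs(L[:,1])<85)&(P[:,2]<64); print("\npocket y",np.round(np.sort(L[h][:,1])[::3]), "x", L[h][:,0].mean())
    # profile along pocket top-edge
m=cv2.imread("pics/t0.png"); 
im,d=viewer.get_image("top"); cr=im[140:230,180:400]
cv2.imwrite("pics/c.png",cv2.cvtColor(cv2.resize(cr,None,fx=3.6,fy=3.6,interpolation=cv2.INTER_CUBIC),cv2.COLOR_RGB2BGR))
```

```text
scene collar 156 [array([468. , 194.2]), array([36. , 46.9]), np.float64(84.0)]
stand [array([468.5, 192.5]), array([81.4, 87.8]), np.float64(78.2)] 56.37429309518768
housing top: x [-38.1  35.9] y [-85.2  88.6] rect [array([ 532.8, -162.7]), array([ 76.6, 179.1]), np.float64(20.4)] z 72.32839672110299
-80 dark max 9.4 white min 3.5 | -60 dark max -9.1 white min 12.0 | -40 dark max -9.4 white min 11.3 | -20 dark max -2.2 white min 2.5 | 0 dark max -1.8 white min 1.7 | 20 dark max 0.8 white min 2.5 | 40 dark max -9.1 white min 10.7 | 60 dark max -10.8 white min 9.5 | 80 dark max 16.2 white min 3.0 | 
pocket y [-76. -75. -74. -74. -73. -73. -71. -69. -64. -61. -54. -47.  24.  26.
  26.  27.  27.  27.  28.  28.  29.  31.  34.  38.  39.  48.  54.] x 2.7570787811894575
top collar 3 [array([456. , 192.9]), array([22. ,  0.3]), np.float64(85.7)]
stand [array([470.4, 192.6]), array([80.8, 85.3]), np.float64(78.5)] 56.10728215320535
housing top: x [-36.4  37.9] y [-85.4  86.7] rect [array([ 534.9, -164.1]), array([ 76. , 177.6]), np.float64(20.4)] z 71.99920223279912
-80 dark max -1.2 white min 0.3 | -60 dark max -8.0 white min 8.8 | -40 dark max -8.7 white min 8.7 | -20 dark max -4.5 white min 0.6 | 0 dark max -2.8 white min 0.2 | 20 dark max -3.1 white min 1.5 | 40 dark max -7.7 white min 9.3 | 60 dark max -7.0 white min 9.1 | 80 dark max 12.0 white min 0.2 | 
pocket y [-75. -74. -74. -73. -73. -73. -73. -72. -71. -69. -66. -65. -63. -62.
 -60. -58. -56. -54. -52. -50. -47. -45. -42. -41.  26.  26.  27.  27.
  27.  28.  30.  31.  34.  36.  37.  39.  41.  44.  45.  48.  48.  51.
  52.  55.  56.  59.  60.  65.] x 3.695452100489394
```

View pics/c.png

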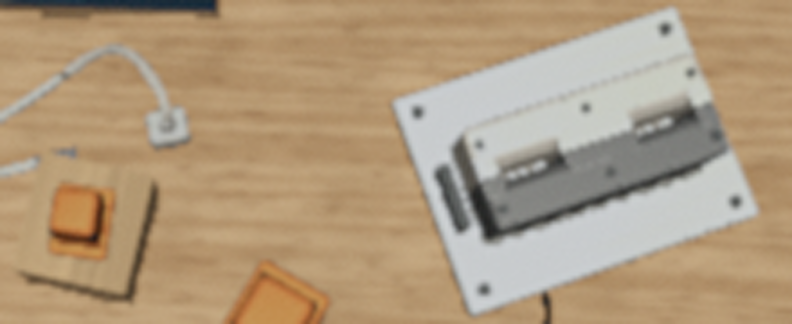

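The crop confirms the collar's long side lies roughly along world x (yaw about -6°). The pockets sit at ±50 mm from (534,-163.5), with the seam yaw at 20.35°.

```bash
R='{"jaw":1,"xyz":[464,-372,0],"angular":[0,0,-1.208]}'; python3 -m creep '[{"jaw":1,"xyz":[464,-372,0],"angular":[0,0,-1.208]},{"jaw":1,"xyz":[464,-372,0],"angular":[0,0,-1.208]},{"jaw":1,"xyz":[464,-372,0],"angular":[0,0,-1.208]},{"jaw":1,"xyz":[464,-372,0],"angular":[0,0,-1.208]},{"jaw":1,"xyz":[464,-372,0],"angular":[0,0,-1.208]},{"jaw":1,"xyz":[464,-372,0],"angular":[0,0,-1.208]},{"jaw":1,"xyz":[464,-372,0],"angular":[0,0,-1.208]},{"jaw":1,"xyz":[464,-372,0],"angular":[0,0,-1.208]},{"jaw":1,"xyz":[464,-372,0],"angular":[0,0,-1.208]},{"jaw":1,"xyz":[464,-372,0],"angular":[0,0,-1.208]}]'
```

```text
clock: 1.8
eef_pos: [521.7, -146.7, 250.7]
tool_rot: [3.14, -0.001, 1.47]
force: [0.3, -0.4, 0.5]
width: 85.2
gripper_force: 0.0
```

```bash
python3 -m creep '[{"jaw":1,"xyz":[336,-85,60],"angular":[0,0,0]},{"jaw":1,"xyz":[336,-85,60],"angular":[0,0,0]},{"jaw":1,"xyz":[336,-85,60],"angular":[0,0,0]},{"jaw":1,"xyz":[336,-85,60],"angular":[0,0,0]},{"jaw":1,"xyz":[336,-85,60],"angular":[0,0,0]},{"jaw":1,"xyz":[336,-85,60],"angular":[0,0,0]},{"jaw":1,"xyz":[336,-85,100],"angular":[0,0,0]},{"jaw":1,"xyz":[336,-85,100],"angular":[0,0,0]},{"jaw":1,"xyz":[336,-85,100],"angular":[0,0,0]}]'
python3 - <<'E'
from h import *
im,d=viewer.get_image("scene"); s=ctrl.read_state(); print(s["eef_pos"],s["tool_rot"])
cv2.imwrite("pics/d.png",cv2.cvtColor(cv2.resize(im[150:350,120:340],None,fx=2.7,fy=2.7,interpolation=cv2.INTER_CUBIC),cv2.COLOR_RGB2BGR))
E
```

```text
clock: 2.92
eef_pos: [470.9, 192.1, 151.1]
tool_rot: [3.141, -0.0, 1.465]
force: [0.4, -0.3, 0.5]
width: 85.4
gripper_force: 0.0
[471.26050412 192.16663953 151.479741  ] [ 3.13980200e+00 -6.89587102e-04  1.46436521e+00]
```

View pics/d.png

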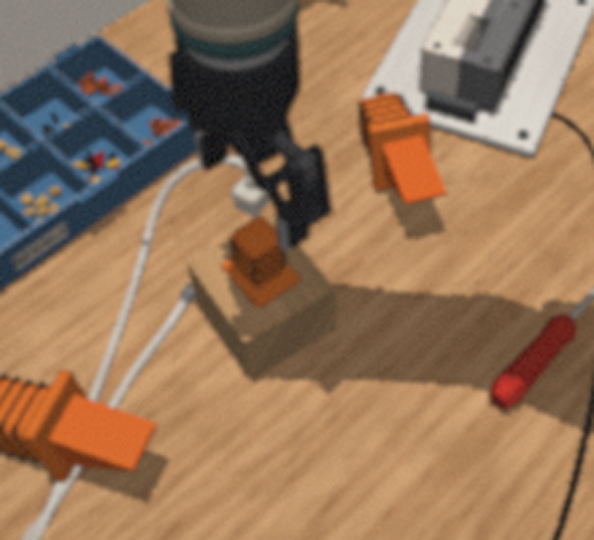

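The gripper is straddling above the small wedge, at crop pixel (258,250). The two larger look-alikes have tipped over on their own, clear of the work. Descending to grip now.

```bash
python3 -m creep '[{"jaw":1,"xyz":[0,0,30],"angular":[0,0,0]},{"jaw":1,"xyz":[0,0,62],"angular":[0,0,0]},{"jaw":1,"xyz":[0,0,62],"angular":[0,0,0]},{"jaw":-1,"xyz":[0,0,62],"angular":[0,0,0]},{"jaw":-1,"xyz":[0,0,62],"angular":[0,0,0]},{"jaw":-1,"xyz":[0,0,62],"angular":[0,0,0]},{"jaw":-1,"xyz":[0,0,62],"angular":[0,0,0]},{"jaw":-1,"xyz":[0,0,62],"angular":[0,0,0]},{"jaw":-1,"xyz":[0,0,62],"angular":[0,0,0]},{"jaw":-1,"xyz":[0,0,62],"angular":[0,0,0]}]'
```

```text
clock: 4.22
eef_pos: [470.9, 192.7, 89.4]
tool_rot: [3.14, -0.001, 1.466]
force: [-0.4, -0.3, 5.6]
width: 29.4
gripper_force: 59.3
```

```bash
python3 -m creep '[{"jaw":-1,"xyz":[0,0,-55],"angular":[0,0,0]},{"jaw":-1,"xyz":[0,0,-110],"angular":[0,0,0]},{"jaw":-1,"xyz":[-50,13,-110],"angular":[0,0,0]},{"jaw":-1,"xyz":[-100,26,-110],"angular":[0,0,-0.15]},{"jaw":-1,"xyz":[-150,39,-110],"angular":[0,0,-0.3]},{"jaw":-1,"xyz":[-200,52,-110],"angular":[0,0,-0.46]},{"jaw":-1,"xyz":[-250,65,-110],"angular":[0,0,-0.46]},{"jaw":-1,"xyz":[-303,78,-110],"angular":[0,0,-0.46]},{"jaw":-1,"xyz":[-303,78,-90],"angular":[0,0,-0.46]},{"jaw":-1,"xyz":[-303,78,-60],"angular":[0,0,-0.46]},{"jaw":-1,"xyz":[-303,78,-60],"angular":[0,0,-0.46]}]'
python3 - <<'E'
from h import *
s=ctrl.read_state(); print(s["eef_pos"],s["tool_rot"],s["force"],s["width"])
a=np.radians(20.35); X=np.array([np.cos(a),np.sin(a)]);Y=np.array([-X[1],X[0]])
ims=[]
for c in ("scene","top"):
    im,d=viewer.get_image(c)
    P=pts(c,d,np.ones(d.shape,bool)); C=im[(d>0)]
    hsv=cv2.cvtColor(C[None],cv2.COLOR_RGB2HSV)[0]; org=(hsv[:,0]<13)&(hsv[:,1]>150)
    L=(P[:,:2]-[534,-163.5])@np.c_[X,Y]
    k=org&(abs(L[:,0])<60)&(abs(L[:,1]-50)<50)&(P[:,2]>75)
    if k.sum(): print(c,k.sum(),"x",np.percentile(L[k,0],[1,99]).round(1),"y",np.percentile(L[k,1],[1,99]).round(1),"z",np.percentile(P[k,2],[1,50,99]).round(1))
    ims.append(im[100:290,200:400] if c=="scene" else im[110:300,250:450])
cv2.imwrite("pics/e.png",cv2.cvtColor(cv2.resize(np.hstack([ims[0],ims[1]]),None,fx=2,fy=2,interpolation=cv2.INTER_CUBIC),cv2.COLOR_RGB2BGR))
E
```

```text
clock: 5.6
eef_pos: [514.2, -117.0, 146.9]
tool_rot: [-3.137, -0.002, 1.926]
force: [-0.7, -0.7, -1.6]
width: 29.2
gripper_force: 59.8
[ 514.2151397  -117.0118458   146.86346532] [-3.13745753e+00 -2.21392871e-03  1.92569137e+00] [-0.68235269 -0.66879564 -1.57222653] 29.235262488818606
scene 352 x [-25.7  16.5] y [43.1 71.7] z [ 87.1 136.3 169.2]
top 178 x [-24.8  18.6] y [57.1 87.2] z [119.  143.6 266.7]
```

View pics/e.png

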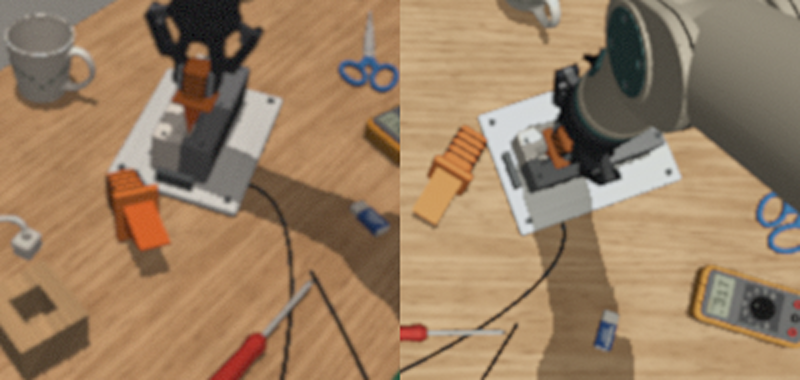

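The wedge hangs blade-down over the left pocket in both views, at (200,105) and (560,145). It aligns to within 2 mm, so I'll nudge it 1.5 mm across and push down.

```bash
python3 -m creep '[{"jaw":-1,"xyz":[0,1.5,0],"angular":[0,0,0]},{"jaw":-1,"xyz":[0,1.5,4],"angular":[0,0,0]},{"jaw":-1,"xyz":[0,1.5,8],"angular":[0,0,0]},{"jaw":-1,"xyz":[0,1.5,12],"angular":[0,0,0]},{"jaw":-1,"xyz":[0,1.5,16],"angular":[0,0,0]},{"jaw":-1,"xyz":[0,1.5,19],"angular":[0,0,0]},{"jaw":-1,"xyz":[0,1.5,22],"angular":[0,0,0]},{"jaw":-1,"xyz":[0,1.5,25],"angular":[0,0,0]}]'
```

```text
clock: 6.7
eef_pos: [517.3, -116.7, 123.8]
tool_rot: [-3.141, 0.001, 1.926]
force: [-3.9, -0.2, 9.7]
width: 29.1
gripper_force: 61.2
```

```bash
python3 -m creep '[{"jaw":-1,"xyz":[0,0,3],"angular":[0,0,0]},{"jaw":-1,"xyz":[0,0,6],"angular":[0,0,0]},{"jaw":-1,"xyz":[0,0,9],"angular":[0,0,0]},{"jaw":-1,"xyz":[0,0,12],"angular":[0,0,0]},{"jaw":-1,"xyz":[0,0,15],"angular":[0,0,0]},{"jaw":-1,"xyz":[0,0,15],"angular":[0,0,0]}]'
```

```text
clock: 7.45
eef_pos: [519.5, -116.2, 109.7]
tool_rot: [3.137, 0.002, 1.926]
force: [-0.3, -0.7, 7.2]
width: 29.1
gripper_force: 61.2
```

```bash
python3 -m creep '[{"jaw":-1,"xyz":[0,0,2],"angular":[0,0,0]},{"jaw":-1,"xyz":[0,0,4],"angular":[0,0,0]},{"jaw":-1,"xyz":[0,0,5],"angular":[0,0,0]},{"jaw":-1,"xyz":[0,0,5],"angular":[0,0,0]}]'
```

```text
clock: 7.95
eef_pos: [519.8, -116.1, 105.0]
tool_rot: [3.137, 0.002, 1.926]
force: [-0.8, 1.4, 11.4]
width: 29.4
gripper_force: 61.5
```

```bash
python3 -m creep '[{"jaw":-1,"xyz":[0,0,1],"angular":[0,0,0]},{"jaw":-1,"xyz":[0,0,2],"angular":[0,0,0]},{"jaw":-1,"xyz":[0,0,2],"angular":[0,0,0]}]'
```

```text
clock: 8.32
eef_pos: [519.9, -116.1, 104.6]
tool_rot: [3.137, 0.003, 1.926]
force: [-3.0, 1.2, 25.8]
width: 29.6
gripper_force: 63.5
```

Seated: descent stopped and the force rose to 26 N. Withdrawing and moving over the right pocket.

```bash
python3 -m creep '[{"jaw":-1,"xyz":[0,0,-10],"angular":[0,0,0]},{"jaw":-1,"xyz":[0,0,-30],"angular":[0,0,0]},{"jaw":-1,"xyz":[0,0,-60],"angular":[0,0,0]},{"jaw":-1,"xyz":[0,0,-75],"angular":[0,0,0]},{"jaw":-1,"xyz":[-50,-2,-75],"angular":[0,0,0]},{"jaw":-1,"xyz":[-100,-2,-75],"angular":[0,0,0]},{"jaw":-1,"xyz":[-100,-2,-75],"angular":[0,0,0]}]'
python3 - <<'E'
from h import *
s=ctrl.read_state(); print(s["eef_pos"],s["tool_rot"],s["force"],s["width"])
a=np.radians(20.35); X=np.array([np.cos(a),np.sin(a)]);Y=np.array([-X[1],X[0]])
print("tcp local",(s["eef_pos"][:2]-[534,-163.5])@np.c_[X,Y])
ims=[]
for c in ("scene","top"):
    im,d=viewer.get_image(c)
    P=pts(c,d,np.ones(d.shape,bool)); C=im[(d>0)]
    hsv=cv2.cvtColor(C[None],cv2.COLOR_RGB2HSV)[0]; org=(hsv[:,0]<13)&(hsv[:,1]>150)
    L=(P[:,:2]-[534,-163.5])@np.c_[X,Y]
    k=org&(abs(L[:,0])<60)&(abs(L[:,1]+50)<50)&(P[:,2]>75)
    if k.sum(): print(c,k.sum(),"x",np.percentile(L[k,0],[1,99]).round(1),"y",np.percentile(L[k,1],[1,99]).round(1),"z",np.percentile(P[k,2],[1,50,99]).round(1))
    t=(abs(L[:,0])<60)&(abs(L[:,1])<110)&(P[:,2]>68)&(P[:,2]<76)&~org; T=L[t]; V=C[t].mean(1)
    for y in range(-80,81,10):
        s=abs(T[:,1]-y)<5; q=T[s,0]; v=V[s]
        if len(q)<5: continue
        dk=q[v<130]; wh=q[v>150]
        print(y,np.round([dk.min() if len(dk) else np.nan,dk.max() if len(dk) else np.nan,wh.min() if len(wh) else np.nan,wh.max() if len(wh) else np.nan],1),end=" | ")
    print()
    ims.append(im[100:290,200:400] if c=="scene" else im[110:300,250:450])
cv2.imwrite("pics/f.png",cv2.cvtColor(cv2.resize(np.hstack([ims[0],ims[1]]),None,fx=2,fy=2,interpolation=cv2.INTER_CUBIC),cv2.COLOR_RGB2BGR))
E
```

```text
clock: 9.2
eef_pos: [550.4, -216.5, 175.4]
tool_rot: [-3.141, 0.003, 1.918]
force: [-0.0, -0.3, -1.8]
width: 29.5
gripper_force: 59.9
[ 550.38786069 -216.47496511  175.40371755] [-3.14075262e+00  2.51270462e-03  1.91819486e+00] [-0.01073402 -0.28897171 -1.81232726] 29.478358980778548
tcp local [ -3.05722927 -55.36751986]
scene 351 x [-26.3  17.6] y [-64.9 -33.7] z [116.  163.2 196.4]
-80 [-37.5  23.3  10.7  32.1] | -70 [-36.4  14.1  17.1  33.5] | -60 [-38.4  33.9   nan   nan] | -50 [-38.3  35.9   nan   nan] | -40 [-37.9  15.5  19.7  34.8] | -30 [-39.   17.3  14.5  37.8] | -20 [-39.3   5.9   7.   38.4] | -10 [-39.2   2.3   5.1  39.1] | 0 [-39.2   4.6   4.4  40.7] | 10 [-39.1   4.3   6.9  40.8] | 20 [-39.8  10.9   7.2  42.4] | 30 [-39.8  12.5  13.4  42.9] | 40 [-39.9 -12.1  16.5  44.5] | 50 [-39.7 -11.1  18.1  43.6] | 60 [-40.9 -11.7  19.4  47.2] | 70 [-40.4  -6.5  16.6  48.5] | 80 [-40.5  41.6  11.9  47.5] | 
top 302 x [-26.  17.] y [-57.2 -15.7] z [120.2 181.7 289.2]
-80 [-36.2 -21.1  34.8  35.2] | -70 [-36.1 -21.2  34.4  37.1] | -60 [-36.8  27.1  34.2  38. ] | -50 [-37.4   9.3  35.9  38.9] | -40 [-37.3  11.3  17.6  38.9] | -30 [-37.3  12.4  15.4  39.6] | -20 [-37.2  -0.2   3.7  40.6] | -10 [-37.8  -0.8   4.7  42.2] | 0 [-37.3  -0.6   5.5  42.7] | 10 [-38.3  -0.9   6.5  43.8] | 20 [-38.5  -1.    7.6  44.7] | 30 [-38.3  -3.   14.2  46.4] | 40 [-38.9  -9.5  15.1  46.5] | 50 [-38.7  -8.6  -7.9  47.9] | 60 [-39.4 -10.4  16.8  47.4] | 70 [-39.4  -9.5  -5.8  48.7] | 80 [-39.3  41.6  -5.8  49.8] |
```

View pics/f.png

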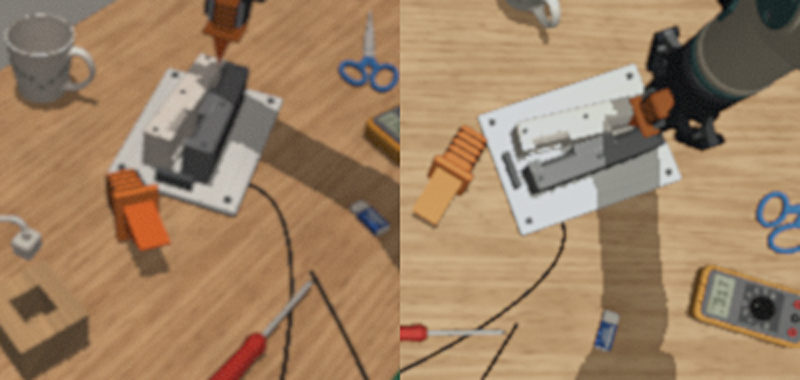

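The left end has opened by about 10.6 mm. The wedge now hangs over the right pocket, at (225,45) and (655,110). I'll let the arm settle before aligning.

```bash
python3 -m creep '[{"jaw":-1,"xyz":[0,0,10],"angular":[0,0,0]},{"jaw":-1,"xyz":[0,0,25],"angular":[0,0,0]},{"jaw":-1,"xyz":[0,0,25],"angular":[0,0,0]},{"jaw":-1,"xyz":[0,0,25],"angular":[0,0,0]}]'
python3 - <<'E'
from h import *
s=ctrl.read_state(); print(s["eef_pos"],s["tool_rot"])
a=np.radians(20.35); X=np.array([np.cos(a),np.sin(a)]);Y=np.array([-X[1],X[0]])
print("tcp local",(s["eef_pos"][:2]-[534,-163.5])@np.c_[X,Y])
for c in ("scene","top"):
    im,d=viewer.get_image(c)
    P=pts(c,d,np.ones(d.shape,bool)); C=im[(d>0)]
    hsv=cv2.cvtColor(C[None],cv2.COLOR_RGB2HSV)[0]; org=(hsv[:,0]<13)&(hsv[:,1]>150)
    L=(P[:,:2]-[534,-163.5])@np.c_[X,Y]
    k=org&(abs(L[:,0])<60)&(abs(L[:,1]+50)<50)&(P[:,2]>75)&(P[:,2]<165)
    for lo,hi in ((75,112),(112,126),(126,165)):
        q=k&(P[:,2]>lo)&(P[:,2]<hi)
        if q.sum()>4: print(c,lo,q.sum(),"x",np.percentile(L[q,0],[2,98]).round(1),"y",np.percentile(L[q,1],[2,98]).round(1))
E
```

```text
clock: 9.8
eef_pos: [550.4, -210.5, 151.1]
tool_rot: [-3.141, -0.0, 1.926]
force: [0.4, -0.7, -1.6]
width: 29.5
gripper_force: 59.9
[ 550.39339519 -210.49481749  151.11321082] [-3.14140715e+00 -3.22593063e-04  1.92646047e+00]
tcp local [ -0.97242005 -49.7625429 ]
scene 75 34 x [-8.8  4.5] y [-39.3 -34.3]
scene 112 55 x [-23.3  21.4] y [-52.2 -28.1]
scene 126 147 x [-25.3  17.7] y [-47.4 -30.7]
top 75 8 x [-7.4  1.6] y [-38.1 -36.5]
top 112 39 x [-25.1  20. ] y [-47.  -30.3]
top 126 107 x [-23.3  18.5] y [-42.  -31.1]
```

```bash
python3 -m creep '[{"jaw":-1,"xyz":[0,3,0],"angular":[0,0,0]},{"jaw":-1,"xyz":[0,3,0],"angular":[0,0,0]},{"jaw":-1,"xyz":[0,3,5],"angular":[0,0,0]},{"jaw":-1,"xyz":[0,3,10],"angular":[0,0,0]},{"jaw":-1,"xyz":[0,3,15],"angular":[0,0,0]},{"jaw":-1,"xyz":[0,3,20],"angular":[0,0,0]},{"jaw":-1,"xyz":[0,3,23],"angular":[0,0,0]},{"jaw":-1,"xyz":[0,3,26],"angular":[0,0,0]},{"jaw":-1,"xyz":[0,3,29],"angular":[0,0,0]}]'
```

```text
clock: 11.02
eef_pos: [552.7, -210.2, 122.8]
tool_rot: [-3.141, 0.0, 1.925]
force: [-3.8, 0.3, 7.0]
width: 29.5
gripper_force: 60.8
```

```bash
python3 -m creep '[{"jaw":-1,"xyz":[0,0,3],"angular":[0,0,0]},{"jaw":-1,"xyz":[0,0,6],"angular":[0,0,0]},{"jaw":-1,"xyz":[0,0,9],"angular":[0,0,0]},{"jaw":-1,"xyz":[0,0,12],"angular":[0,0,0]},{"jaw":-1,"xyz":[0,0,12],"angular":[0,0,0]}]'
```

```text
clock: 11.65
eef_pos: [555.3, -209.8, 111.6]
tool_rot: [3.137, 0.002, 1.926]
force: [-0.2, 0.8, 5.5]
width: 29.1
gripper_force: 60.9
```

```bash
python3 -m creep '[{"jaw":-1,"xyz":[0,0,3],"angular":[0,0,0]},{"jaw":-1,"xyz":[0,0,6],"angular":[0,0,0]},{"jaw":-1,"xyz":[0,0,8],"angular":[0,0,0]},{"jaw":-1,"xyz":[0,0,9],"angular":[0,0,0]},{"jaw":-1,"xyz":[0,0,9],"angular":[0,0,0]}]'
```

```text
clock: 12.28
eef_pos: [556.3, -209.9, 105.1]
tool_rot: [3.136, 0.004, 1.926]
force: [-3.5, 0.3, 22.8]
width: 29.1
gripper_force: 63.1
```

```bash
python3 -m creep '[{"jaw":-1,"xyz":[0,0,1],"angular":[0,0,0]},{"jaw":-1,"xyz":[0,0,1.5],"angular":[0,0,0]},{"jaw":-1,"xyz":[0,0,1.5],"angular":[0,0,0]}]'
python3 - <<'E'
from h import *
a=np.radians(20.35); X=np.array([np.cos(a),np.sin(a)]);Y=np.array([-X[1],X[0]])
for c in ("scene","top"):
    im,d=viewer.get_image(c)
    P=pts(c,d,np.ones(d.shape,bool)); C=im[(d>0)]
    hsv=cv2.cvtColor(C[None],cv2.COLOR_RGB2HSV)[0]; org=(hsv[:,0]<13)&(hsv[:,1]>150)
    L=(P[:,:2]-[534,-163.5])@np.c_[X,Y]
    k=org&(abs(L[:,0])<40)&(abs(L[:,1]+50)<40)&(P[:,2]>65)&(P[:,2]<100); print(c,"collar z",np.percentile(P[k,2],[5,25,50,75]).round(1) if k.sum() else 0)
    t=(abs(L[:,0])<60)&(abs(L[:,1])<110)&(P[:,2]>68)&(P[:,2]<76)&~org; T=L[t]; V=C[t].mean(1)
    for y in range(-80,81,10):
        s=abs(T[:,1]-y)<5; q=T[s,0]; v=V[s]
        if len(q)<5: continue
        dk=q[v<130]; wh=q[v>150]
        print(y,np.round([f(z) if len(z) else np.nan for z in (dk,wh) for f in (np.min,np.max)],1),end=" | ")
    print()
E
```

```text
clock: 12.65
eef_pos: [556.4, -209.9, 105.0]
tool_rot: [3.136, 0.005, 1.926]
force: [-6.2, 2.1, 32.1]
width: 29.3
gripper_force: 64.3
scene collar z [74.4 78.7 80.2 87.5]
-80 [-37.5 -19.   42.8  46.6] | -70 [-38.3 -20.7  37.8  46.3] | -60 [-39.4  47.4  35.5  36.2] | -50 [-39.2  45.9   nan   nan] | -40 [-38.   45.5  32.1  41.2] | -30 [-39.6  28.5  29.4  45.4] | -20 [-40.   25.2  19.4  46.7] | -10 [-39.9  10.7  11.4  44.6] | 0 [-39.8   9.2  10.   45.2] | 10 [-40.1   8.8   9.8  44.9] | 20 [-40.2   9.1  10.8  46. ] | 30 [-40.7  10.4  13.3  45.1] | 40 [-39.7 -10.   17.9  44.3] | 50 [-39.9 -10.   17.7  45.6] | 60 [-40.6 -10.5  18.   45.6] | 70 [-41.2  -8.9  12.2  44.4] | 80 [-40.4  32.8  10.1  45.6] | 
top collar z [76.9 78.5 79.9 87.4]
-70 [-23.4 -23.4  44.4  48.5] | -60 [-37.5  39.2  43.4  48.7] | -50 [-36.8  30.6  45.7  48.4] | -40 [-37.6 -19.1  32.2  48.8] | -30 [-36.7  22.7  26.6  47.3] | -20 [-38.1  -0.8  12.9  47.6] | -10 [-37.8  -1.4  10.7  47.7] | 0 [-38.6  33.4  10.5  48. ] | 10 [-38.5 -36.   -2.3  48.2] | 20 [-38.2  -5.9  -3.8  48. ] | 30 [-38.3  -5.   10.4  47. ] | 40 [-39.   -8.9  19.1  47.1] | 50 [-38.8  -9.5  16.8  47.2] | 60 [-39.5  -9.5  18.1  46.6] | 70 [-39.5  -9.3  -5.7  47.5] | 80 [-39.5 -24.6  -5.8  46.7] |
```

The collar top is at 80 mm, so the wedge is home, and both ends are open by about 10 to 11 mm. Easing the load, releasing and retreating.

```bash
python3 -m creep '[{"jaw":-1,"xyz":[0,0,-1.5],"angular":[0,0,0]},{"jaw":-1,"xyz":[0,0,-1.5],"angular":[0,0,0]},{"jaw":1,"xyz":[0,0,-1.5],"angular":[0,0,0]},{"jaw":1,"xyz":[0,0,-1.5],"angular":[0,0,0]},{"jaw":1,"xyz":[0,0,-1.5],"angular":[0,0,0]},{"jaw":1,"xyz":[0,0,-1.5],"angular":[0,0,0]},{"jaw":1,"xyz":[0,0,-10],"angular":[0,0,0]},{"jaw":1,"xyz":[0,0,-50],"angular":[0,0,0]},{"jaw":1,"xyz":[0,0,-110],"angular":[0,0,0]},{"jaw":1,"xyz":[-60,0,-150],"angular":[0,0,0]},{"jaw":1,"xyz":[-120,0,-150],"angular":[0,0,0]},{"jaw":1,"xyz":[-180,0,-150],"angular":[0,0,0]}]'
python3 - <<'E'
from h import *
a=np.radians(20.35); X=np.array([np.cos(a),np.sin(a)]);Y=np.array([-X[1],X[0]])
ims=[]
for c in ("scene","top"):
    im,d=viewer.get_image(c)
    P=pts(c,d,np.ones(d.shape,bool)); C=im[(d>0)]
    hsv=cv2.cvtColor(C[None],cv2.COLOR_RGB2HSV)[0]; org=(hsv[:,0]<13)&(hsv[:,1]>150)
    L=(P[:,:2]-[534,-163.5])@np.c_[X,Y]
    k=org&(abs(L[:,0])<40)&(abs(L[:,1]+50)<40)&(P[:,2]>65); print(c,"wedge z",np.percentile(P[k,2],[5,50,98]).round(1))
    col=k&(P[:,2]<84); print("collar",np.median(P[col,2]), np.percentile(L[col,0],[2,98]).round(1))
    t=(abs(L[:,0])<60)&(abs(L[:,1])<110)&(P[:,2]>68)&(P[:,2]<76)&~org; T=L[t]
    for y in (-75,-50,0,50,75):
        q=T[abs(T[:,1]-y)<5,0]; print(y,q.min().round(1),q.max().round(1),end=" | ")
    print()
    ims.append(im[100:290,200:400] if c=="scene" else im[110:300,250:450])
cv2.imwrite("pics/g.png",cv2.cvtColor(cv2.resize(np.hstack(ims),None,fx=2,fy=2,interpolation=cv2.INTER_CUBIC),cv2.COLOR_RGB2BGR))
E
```

```text
clock: 14.25
eef_pos: [615.6, -377.6, 252.2]
tool_rot: [3.139, 0.002, 1.926]
force: [0.3, -0.6, 0.3]
width: 85.4
gripper_force: 0.0
scene wedge z [ 76.7  99.5 126.4]
collar 80.16051374188743 [-19.2  25.6]
-75 -38.4 45.5 | -50 -39.5 46.4 | 0 -40.2 45.3 | 50 -40.8 45.6 | 75 -40.7 46.1 | 
top wedge z [ 78.  101.5 124.3]
collar 79.57404806289975 [-18.3  13.9]
-75 -36.9 48.1 | -50 -37.6 47.8 | 0 -38.7 48.0 | 50 -38.7 47.1 | 75 -38.8 46.0 |
```

View pics/g.png

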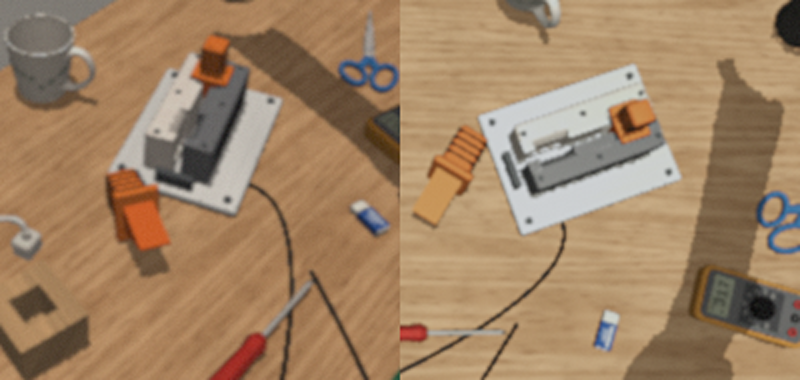

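The wedge stands home in the right pocket, at (215,60) and (632,120). The seam is open evenly (outer width 85.5 to 86 mm all along), and the gripper is clear.

```bash
python3 -c "
from cell import ctrl
print(ctrl.finish_job())"
```

```text
the job is handed in; nothing more can be done
None
```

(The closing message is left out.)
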